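# Find the flywheel's barring hole by feel and lock the drive

### The job

Lock the drive of the pump stand so that its coupling can be tightened. Take the steel barring bar with the red-ringed knurled grip out of the wooden block, put it through the slot in the yellow flywheel guard, feel along the hidden rim for the barring hole and push the bar fully home in it, then swing the bar down, turning the wheel with it, until it rests against the lower end of the slot, and let go. Leave the other tools and parts on the bench as they are.

Things in the scene. Friction and masses are not known exactly. Their poses are not given: they have to be found in the camera images.
- bar: Barring bar: round steel, 160 mm long, upright in one of the block's three holes, nose down. Origin: centre of its nose face (lower end); own z runs from nose to grip. Nose tapers from 8 to 14 mm diameter over the first 8 mm; shank 14 mm diameter up to 110 mm; then the grip. Mass 0.16 to 0.30 kg. The only one of the three standing tools with a dark steel grip.
- bar_tip (a point): Centre of the bar's nose face (same as the origin of the bar).
- bar_grip (a point): Middle of the bar's grip, on its axis 135 mm from the nose. The grip runs from 110 to 160 mm: 20 mm in diameter, dark knurled steel with bright rings and a red ring near the top. Being round, it can swing a few degrees between the pads when carried fast.
- bar_mark (a point): Point on the bar's axis 67 mm above the nose: it lies level with the outside of the guard when the bar is fully home in the wheel.
- block: Wooden tool block, fixed, 70 x 230 x 75 mm (own x, y, z). Origin: centre of its underside, on the bench. Three upright holes, 15.5 mm in diameter and 50 mm deep, on its own y axis at -76, 0 and 76 mm, hold the bar, a brass drift and a chisel in any order. A tool's foot stands 25 mm above the bench, the bar's top 185 mm.
- stand: Injection pump stand, fixed. Origin: on the bench, below the middle of the flywheel. Own y runs along the level shaft to the pump (roughly away from the robot), z up. Green bed x -70 to 70 (-120 to 120 under the guard), y -95 to 385 mm, 30 high. Bearing pedestals, 156 mm high, at y -80 to -48 and 48 to 80. Yellow wheel guard: drum about the shaft, outer radius 115 mm, 4 mm sheet, y -39 to 39.
- pump_top (a point): A point 200 mm above the bench on the injection pump (stand y = 250 mm), an obstacle: it stands from y = 130 to 380, x -65 to 50, up to 220 mm high.
- slot_mid (a point): Middle of the guard's slot, on the guard's outside, 30.5 degrees from vertical towards the stand's own -x (roughly the robot's left). The slot is 24 mm wide (y -12 to 12). A bar aimed at the shaft fits it while it leans 17 to 44 degrees from vertical, its outer end towards -x; at both ends a steel lug, rising 8 mm above the guard, stops it.
- shaft_axis (a point): Centre of the flywheel: on the shaft's axis, 120 mm above the bench, mid-width of the slot; axes as the stand's. The wheel is hidden by the guard: rim radius 90 mm (21 mm inside the guard sheet), 50 mm wide. It stays where left; 0.7 Nm turns it (8 N at the rim), so a light touch of a few newtons does not. It turns far enough for the bar to reach both slot ends.
- slot_low (a point): Where the bar's axis passes the outside of the guard when the bar rests against the lower end of the slot, pointing at the shaft: 115 mm from the shaft's axis, 44 degrees from vertical towards the stand's -x.
- slot_high (a point): The same for the upper end of the slot, 17 degrees from vertical. Hidden below the slot lies just one of the wheel's barring holes (30 degrees apart, blind, 15.5 mm diameter, 42 mm deep, aimed at the shaft, on y = 0), at the start anywhere from 21 to 34 degrees from vertical; no reading tells where. A bar fully home has its nose 48 mm from shaft_axis.
- drift: Brass drift, plain bar 14 mm in diameter and 130 mm long, standing in the block; not to be used. Origin at its foot.
- chisel: Chisel with a yellow grip 24 mm in diameter, 150 mm long, standing in the block; not to be used. Origin at its foot.
- piston: Bystander: aluminium piston 90 mm in diameter, 95 mm high. Origin: centre of its underside.
- bearing: Bystander: ball bearing ring 72 mm in diameter, 20 mm high, lying flat. Origin: centre of its underside.
- spanner: Bystander: spanner 180 mm long, lying flat along its own x.
- cleaner: Bystander: spray can 64 mm in diameter, 190 mm high, upright. Origin: centre of its underside.

How it is judged:
On the way, in this order (a step that is already met when the one before it is completed fails the run):
1. the bar is drawn out of the block (z of bar_tip in the frame of block above 0.08 m), for 0.1 s.
2. the bar is pushed home in the flywheel's hole (distance between bar_tip and shaft_axis below 0.056 m and y of bar_tip in the frame of stand between -0.01 and 0.01 m), for 0.2 s.
At the end, for the whole second after the job is handed in: The bar stands in the flywheel's barring hole with its nose less than 56 mm from the shaft's centre point (fully home is 48 mm) and less than 10 mm off the wheel's middle plane, its mark is within 8 mm of the point at the lower end of the slot, and it is at rest (all of step 2 and distance between bar_mark and slot_low below 0.008 m and linear speed of bar below 0.03 m/s); the robot touches nothing.
It fails at once if another standing tool is pulled out or knocked over (distance of any of drift, chisel from where it was at the start of the episode above 0.02 m).
It fails at once if a part on the bench is pushed away (distance of any of piston, bearing, spanner, cleaner from where it was at the start of the episode above 0.02 m).
It also fails if it takes over 51 s, if anything falls off the work surface, if the arm or the gripper's body presses on something with over 40 N, if the wrist force passes 120 N, or if a joint passes its speed limit or range.

### The arm

A 6-joint arm with a two-finger parallel gripper is mounted at the origin on the work surface. World frame = base frame: x ahead of the robot, y to its left, z up, the work surface at z = 0. Lengths are in m, angles in rad, forces in N, time in s.
With the tool pointing down it reaches from about 0.275 to 0.875 m from the base axis. Payload 12.5 kg.
Tool frame: the origin (TCP) lies at the very end of the fingers, on their centre line; the grasp point (between the pads) lies 19 mm behind it; z points along the fingers, y is the line along which they close (so a half turn about z gives the same grasp; the last joint's range is limited). The gripper opens to 85 mm and grips with 20 to 120 N. Pads are 22 mm wide; open, the fingers measure 114 mm over their backs; the gripper's body (76 mm by 85 mm) begins 54 mm behind the grasp point. The pads swing forward as they close: fully open they stand 13 mm farther back than shut.
Start: joints at [-0.085, 0.351, 1.652, -0, 1.139, -0.085], TCP at [0.55, 0, 0.231] pointing down, gripper open.
Joint ranges: [-2.75, 2.75], [-0.79, 2.1], [0.01, 2.65], [-1.57, 4.71], [0.07, 3.14], [-2.87, 2.87]. Speed limits (rad/s): [2.22, 2.22, 2.79, 3.14, 3.14, 3.14].

### API

Orientations are given as a 3x3 rotation matrix whose columns are the frame's x, y, z axes.
In Python, from bench import manip gives the robot as it stands. Calls block until the motion is done:
- manip.move_ptp(position, orientation): joint-space move of the TCP to a pose.
- manip.move_l(position, attitude=None, max_speed=0.15): straight line of the TCP; attitude=None keeps the orientation; max_speed is the mean speed in m/s.
- manip.move_j(angles): joint-space move.
- manip.set_gripper(opening, effort=None): opening from 0.0 (shut) to 1.0 (fully open); effort is the grip in N (None keeps the last); returns when the fingers have stopped.
- manip.dwell(seconds).
- manip.inverse_kinematics(position, orientation): joint angles nearest the present ones, or None.
- manip.grab_frame(name): name is "scene" or "side" or "wrist"; returns (picture, depth): 480x640x3 uint8, red, green, blue; 480x640 float32, m along the optical axis (not along the pixel's ray), 0 where there is no reading.
- manip.get_calibration(name): a dict with "camera_matrix" (3x3 intrinsics, pixels), "k1" (the pictures are not rectified: a ray, as slopes to the right and down, at radius r is drawn at 1 + k1 r^2 times it, then the intrinsics apply), "R" (3x3) and "t" (3): a world point X has camera coordinates R X + t. Camera axes: x right, y down, z forward; pixel columns grow to the right and rows downward; lengths in m; the calibration is good to about 2 mm. A picture is of the moment at which its call begins: read the wrist's pose just before it. get_calibration takes no time and is no camera call; for the wrist camera it gives the pose at the moment of the call.
A pose or a line that the arm cannot do raises manip.Unreachable and nothing moves.
- manip.sign_off(): hands the job in; it is judged then, once.
Trained networks look in the newest picture that a camera, given by its name, has taken for a name from the list of things; names that differ only in an ending like _2 or _b are one class to them, and where a whole thing is asked for, a point or a joint stands for the part that bears it (a point fixed in the world has none). Each returns a list of dicts, best first, with "confidence" (0 to 1); they miss things now and then, are a little off and sometimes report something else, mostly with a low value. They report only what shows in the picture. A call takes as long as a camera call.
- manip.look_for(camera, name): "at" ([x, y, z] in m, in world coordinates, good to about 4 mm: the middle of the surface that is visible of it).
Readings, each from a call of its own:
- manip.current_time(): time.
- manip.current_qpos(): joint angles.
- manip.current_joint_vel(): joint speeds.
- manip.current_joint_torque(): joint torques, N m.
- manip.current_ee_pos(): TCP position.
- manip.current_tcp_rot(): TCP orientation.
- manip.current_force(): force on the tool from outside, world axes, zero at the start.
- manip.current_ft_torque(): the same for the moment, N m.
- manip.current_grip_width(): opening from 0.0 (shut) to 1.0 (fully open).
- manip.current_grip_force(): force on a finger pad.
Only numpy, scipy, OpenCV 4.12 (cv2) and the standard library are available. Lean on these libraries where they do the work, as an engineer would, in place of code of your own. Each camera call takes 0.05 s, during which the arm holds its last target. There are 200 camera calls.

## Working session

There is one attempt and no reset: what is moved stays moved. The work goes in short steps, each a Python script; the robot and the scene stay as the last script left them, time stands still between calls to the robot, and variables do not carry over. Pictures are saved under pics/ and viewed, at most 10 in all, crops included, and the job is handed in when it is done.

```bash
mkdir -p pics; ls; python3 - <<'E'
from bench import manip
import cv2
for n in ("scene","side"):
    p,d=manip.grab_frame(n); cv2.imwrite(f"pics/{n}0.png",p[:,:,::-1])
    for t in ("bar","bar_grip","drift","chisel","block","stand","pump_top","slot_mid","piston","bearing","spanner","cleaner"):
        r=manip.look_for(n,t); print(n,t,[(round(q["confidence"],2),[round(float(v),3) for v in q["at"]]) for q in r[:2]])
    c=manip.get_calibration(n); print(c)
print(manip.current_time())
E
```

```text
bench.py
pics
scene bar [(0.7, [0.511, -0.297, 0.146]), (0.45, [0.699, 0.152, 0.147])]
scene bar_grip [(0.37, [0.702, 0.154, 0.143])]
scene drift [(0.65, [0.511, -0.375, 0.122]), (0.34, [0.7, 0.148, 0.144])]
scene chisel []
scene block [(0.56, [0.532, -0.312, 0.079])]
scene stand [(0.76, [0.7, 0.15, 0.143])]
scene pump_top [(0.82, [0.703, 0.152, 0.145])]
scene slot_mid [(0.8, [0.7, 0.154, 0.143]), (0.34, [0.303, 0.238, 0.005])]
scene piston [(0.86, [0.721, -0.298, 0.075])]
scene bearing [(0.82, [0.68, -0.161, 0.023]), (0.52, [0.719, -0.302, 0.08])]
scene spanner [(0.73, [0.303, 0.236, 0.006])]
scene cleaner [(0.73, [0.602, 0.482, 0.146])]
{'camera_matrix': array([[456.05159256,   0.        , 319.97326407],
       [  0.        , 456.05159256, 232.42767015],
       [  0.        ,   0.        ,   1.        ]]), 'k1': -0.10703458391095148, 'R': array([[-0.87551435,  0.48310482, -0.00918398],
       [ 0.34739992,  0.61614295, -0.70688129],
       [-0.33583912, -0.62207523, -0.70727258]]), 't': array([ 0.45312061, -0.13904567,  1.6018299 ])}
side bar [(0.76, [0.5, -0.31, 0.153])]
side bar_
[... 254 characters left out ...]
p_top [(0.56, [0.553, 0.022, 0.14])]
side slot_mid [(0.91, [0.551, 0.023, 0.135])]
side piston [(0.58, [0.691, -0.339, 0.093]), (0.18, [0.552, 0.025, 0.141])]
side bearing [(0.67, [0.675, -0.174, 0.02])]
side spanner [(0.58, [0.302, 0.224, 0.009])]
side cleaner [(0.7, [0.564, 0.445, 0.107])]
{'camera_matrix': array([[601.80879126,   0.        , 332.21080577],
       [  0.        , 601.80879126, 245.90519935],
       [  0.        ,   0.        ,   1.        ]]), 'k1': 0.06793911772662778, 'R': array([[ 0.77747321, -0.62872581,  0.01546785],
       [-0.43404687, -0.55420956, -0.71025001],
       [ 0.45512495,  0.54548659, -0.70377956]]), 't': array([-0.38292389,  0.39255875,  1.12194543])}
1.3
```

View pics/scene0.png

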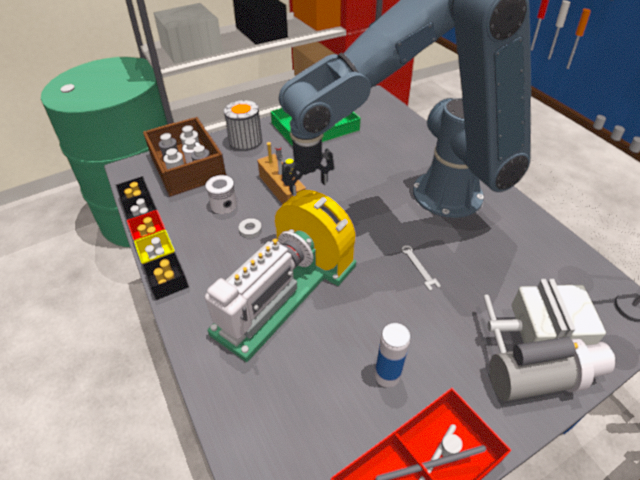

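View pics/side0.png

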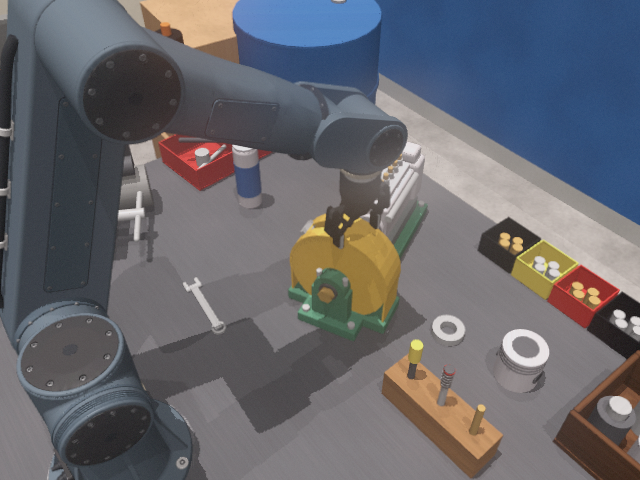

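The scene view shows the guard at about (315,230) with its slot at (335,212), robot-left side. The side view shows the block's tools: chisel (415,355), bar with red ring in the middle (446,385), drift (478,415). That agrees with the detections. Next I fit the guard drum and the bar from depth.

```bash
cat > h.py <<'E'
from bench import manip
import numpy as np, cv2
from scipy.optimize import least_squares
def cloud(n, pd=None, cal=None):
    c=cal or manip.get_calibration(n); p,d=pd or manip.grab_frame(n)
    v,u=np.mgrid[:480,:640]; K=c["camera_matrix"]
    uv=np.stack([u,v],-1).reshape(-1,1,2).astype(float)
    s=cv2.undistortPoints(uv,K,np.array([c["k1"],0,0,0.]),).reshape(480,640,2)
    X=np.dstack([s[...,0]*d,s[...,1]*d,d])
    return p,d,(X-c["t"])@c["R"]      # world = R^T (X-t)
def mask(p,d,lo,hi):
    h=cv2.cvtColor(p,cv2.COLOR_RGB2HSV); return (cv2.inRange(h,np.array(lo),np.array(hi))>0)&(d>0)
def drumres(q,P):
    x,y=P[:,0]-q[0],P[:,1]-q[1]; c,s=np.cos(q[2]),np.sin(q[2])
    # stand own y = (c,s), own x = (s,-c)
    a=x*c+y*s; b=x*s-y*c; r=np.hypot(b,P[:,2]-0.12)-.115; e=np.abs(a)-.039
    # signed dist to capped cylinder
    return np.where((r>0)|(e>0),np.hypot(np.maximum(r,0),np.maximum(e,0)),np.maximum(r,e))
def fitdrum(P,q0):
    f=least_squares(drumres,q0,args=(P,),loss="soft_l1",f_scale=.002); return f.x,np.median(np.abs(drumres(f.x,P)))
E
python3 - <<'E'
from h import *
Ps=[]
for n in ("scene","side"):
    p,d,W=cloud(n); m=mask(p,d,(20,120,80),(32,255,255))&(np.hypot(W[...,0]-.56,W[...,1]-.03)<.16)&(W[...,2]>.08)&(W[...,2]<.24)
    m=cv2.erode(m.astype(np.uint8),np.ones((3,3)))>0
    P=W[m]; Ps.append(P); print(n,len(P),P.min(0).round(3),P.max(0).round(3))
    for y in (0,.3,.6): print(fitdrum(P,[.56,.03,y]))
    np.savez(f"{n}.npz",p=p,d=d,W=W)
    b=(np.hypot(W[...,0]-.498,W[...,1]+.308)<.035)&(W[...,2]>.08)&(d>0); Q=W[b]
    print("bar",len(Q),Q[:,2].max(),[ (Q[(Q[:,2]>z-.01)&(Q[:,2]<z+.01)].mean(0).round(4),int(((Q[:,2]>z-.01)&(Q[:,2]<z+.01)).sum())) for z in (.1,.13,.15,.17)])
P=np.vstack(Ps)
for y in (0,.3,.6): print(fitdrum(P,[.56,.03,y]))
E
```

```text
scene 2659 [ 0.481 -0.043  0.085] [0.64  0.163 0.238]
(array([0.55923564, 0.03871529, 0.43725736]), np.float64(0.0009994952900571202))
(array([0.55923565, 0.03871529, 0.4372573 ]), np.float64(0.0009994988954914533))
(array([0.55923564, 0.03871529, 0.43725736]), np.float64(0.000999495043231477))
bar 136 0.18846226457333387 [(array([ 0.5065, -0.3029,  0.1014]), 19), (array([ 0.5054, -0.3018,  0.1296]), 24), (array([ 0.5059, -0.3006,  0.1509]), 31), (array([ 0.5062, -0.301 ,  0.1705]), 30)]
side 3146 [ 0.476 -0.079  0.082] [0.633 0.132 0.238]
(array([0.55848631, 0.04026303, 0.44290227]), np.float64(0.0011461727795446588))
(array([0.55848631, 0.04026303, 0.44290217]), np.float64(0.0011461708236275014))
(array([0.55848631, 0.04026303, 0.44290224]), np.float64(0.0011461721337140025))
bar 395 0.1885434033686783 [(array([ 0.4979, -0.3088,  0.0998]), 47), (array([ 0.4975, -0.3099,  0.1286]), 38), (array([ 0.4958, -0.3103,  0.1494]), 70), (array([ 0.4957, -0.3105,  0.1694]), 81)]
(array([0.55893055, 0.03954015, 0.43946629]), np.float64(0.0011042065050326372))
(array([0.55893055, 0.03954015, 0.4394663 ]), np.float64(0.0011042067598497976))
(array([0.55893055, 0.03954015, 0.4394663 ]), np.float64(0.0011042065685029426))
```

```bash
cat >> h.py <<'E'
S=np.array([.5589,.0395,.12]); YAW=.4395
XS=np.array([np.sin(YAW),-np.cos(YAW),0]); YS=np.array([np.cos(YAW),np.sin(YAW),0])
G=.116            # nose to TCP along the bar
def pose(deg,r,sgn=1,dy=0.):
    a=np.radians(deg); u=-XS*np.sin(a)+np.array([0,0,np.cos(a)]); t=-XS*np.cos(a)-np.array([0,0,np.sin(a)])
    z=-u; y=sgn*t; return S+dy*YS+(r+G)*u, np.c_[np.cross(y,z),y,z]
E
python3 - <<'E'
from h import *
W=[np.load(f"{n}.npz")["W"].reshape(-1,3) for n in ("scene","side")]
ax=[]
for nm,c,R,lo,hi in (("chisel",(.495,-.232),.012,.13,.17),("bar",(.500,-.306),.010,.138,.178),("drift",(.506,-.380),.007,.09,.15)):
    out=[]
    for sel in (W,[W[0]],[W[1]]):
        P=np.vstack(sel); P=P[(np.hypot(P[:,0]-c[0],P[:,1]-c[1])<.028)&(P[:,2]>lo)&(P[:,2]<hi)]
        f=least_squares(lambda q:np.hypot(P[:,0]-q[0],P[:,1]-q[1])-R,c,loss="soft_l1",f_scale=.002); out.append((len(P),f.x.round(4)))
    print(nm,out); ax.append(out[0][1])
v=ax[0]-ax[2]; print("spacing",np.linalg.norm(v),"block y dir",v/np.linalg.norm(v),"mid",(ax[0]+ax[2])/2)
v/=np.linalg.norm(v); bx=np.array([v[1],-v[0],0])
for s in (1,-1):
    y=s*bx; z=np.array([0,0,-1.]); R=np.c_[np.cross(y,z),y,z]
    print("grasp",s,manip.inverse_kinematics([*ax[1],.141],R).round(2), manip.inverse_kinematics([*ax[1],.42],R).round(2))
for s in (1,-1):
    for d,r in ((22,.20),(22,.09),(34,.048),(46,.048),(44,.16)):
        p,R=pose(d,r,s); q=manip.inverse_kinematics(p,R); print(s,d,r,p.round(3),None if q is None else q.round(2))
print(manip.current_time())
E
```

```text
chisel [(164, array([ 0.5  , -0.231])), (4, array([ 0.5032, -0.2285])), (160, array([ 0.4999, -0.2311]))]
bar [(210, array([ 0.5026, -0.3065])), (61, array([ 0.5031, -0.3072])), (149, array([ 0.5024, -0.3063]))]
drift [(208, array([ 0.5061, -0.3832])), (57, array([ 0.5062, -0.3848])), (151, array([ 0.506 , -0.3828]))]
spacing 0.15232219142331163 block y dir [-0.04004669  0.99919781] mid [ 0.50305 -0.3071 ]
grasp 1 [-0.63  0.52  1.63 -0.    0.99 -0.67] [-0.63  0.31  1.25 -0.    1.58 -0.67]
grasp -1 [-0.63  0.52  1.63 -0.    0.99  2.47] [-0.63  0.31  1.25 -0.    1.58  2.47]
1 22 0.2 [0.509 0.147 0.413] [ 0.38  0.18  1.48 -0.39  1.47 -1.59]
1 22 0.09 [0.526 0.109 0.311] [ 0.3   0.24  1.64 -0.41  1.23 -1.58]
1 34 0.048 [0.52  0.122 0.256] [ 0.42  0.33  1.74 -0.66  1.16 -1.29]
1 46 0.048 [0.509 0.146 0.234] [ 0.55  0.42  1.77 -0.86  1.23 -1.04]
1 44 0.16 [0.477 0.213 0.319] [ 0.68  0.34  1.64 -0.75  1.44 -1.12]
-1 22 0.2 [0.509 0.147 0.413] [ 0.38  0.18  1.48 -0.39  1.47  1.55]
-1 22 0.09 [0.526 0.109 0.311] [ 0.3   0.24  1.64 -0.41  1.23  1.57]
-1 34 0.048 [0.52  0.122 0.256] [ 0.42  0.33  1.74 -0.66  1.16  1.85]
-1 46 0.048 [0.509 0.146 0.234] [ 0.55  0.42  1.77 -0.86  1.23  2.11]
-1 44 0.16 [0.477 0.213 0.319] [ 0.68  0.34  1.64 -0.75  1.44  2.02]
1.4
```

```bash
cat >> h.py <<'E'
def T(): return round(float(manip.current_time()),2)
E
python3 - <<'E'
from h import *
manip.move_l([.55,.0,.38],max_speed=.25); print(T())
c=manip.get_calibration("wrist"); pd=manip.grab_frame("wrist"); np.savez("w1.npz",p=pd[0],d=pd[1],W=cloud("wrist",pd,c)[2]); cv2.imwrite("pics/w1.png",pd[0][:,:,::-1])
v=np.array([-.04,.9992]); y=np.array([v[1],-v[0],0]); z=np.array([0,0,-1.]); R=np.c_[np.cross(y,z),y,z]
b=[.5028,-.3066]
manip.move_ptp([*b,.30],R); print(T())
c=manip.get_calibration("wrist"); pd=manip.grab_frame("wrist"); np.savez("w2.npz",p=pd[0],d=pd[1],W=cloud("wrist",pd,c)[2]); cv2.imwrite("pics/w2.png",pd[0][:,:,::-1])
print(T(),manip.current_ee_pos(),manip.current_force())
P=np.load("w2.npz")["W"].reshape(-1,3)
for c0,R0,lo,hi in ((b,.01,.14,.18),):
    Q=P[(np.hypot(P[:,0]-c0[0],P[:,1]-c0[1])<.03)&(P[:,2]>.12)&(P[:,2]<.2)]; print(len(Q),Q.mean(0) if len(Q) else 0)
    Q=Q[Q[:,2]>.18]; print(len(Q),Q.min(0),Q.max(0)) if len(Q) else 0
P=np.load("w1.npz"); W=P["W"]; m=mask(P["p"],P["d"],(20,120,80),(32,255,255))&(np.hypot(W[...,0]-.56,W[...,1]-.03)<.16)&(W[...,2]>.08)&(W[...,2]<.24)
Q=W[m]; print(len(Q)); print(fitdrum(Q,[.559,.04,.44]))
im=np.hstack([cv2.imread("pics/w1.png"),cv2.imread("pics/w2.png")]); cv2.imwrite("pics/w12.png",cv2.resize(im,(800,300)))
E
```

```text
2.14
3.41
3.46 [ 0.50343045 -0.30555904  0.30036762] [ 0.10383176 -0.38493937 -0.93072219]
910 [ 0.50318506 -0.30440501  0.17453107]
584 [ 0.49309306 -0.31754314  0.18019387] [ 0.51338289 -0.29743912  0.1857428 ]
18531
(array([0.55554284, 0.03894089, 0.44161185]), np.float64(0.0006793465099767387))
```

View pics/w12.png

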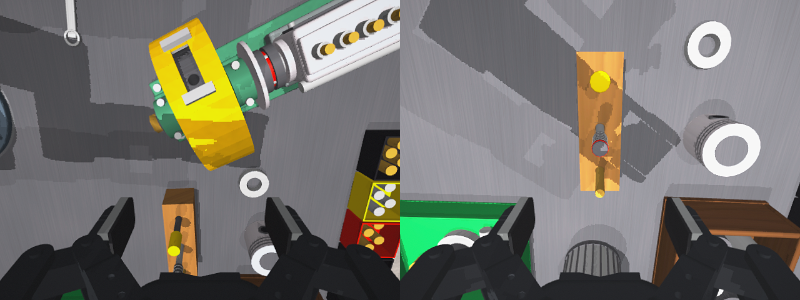

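```bash
python3 - <<'E'
from h import *
D=np.load("w1.npz"); p,W,d=D["p"],D["W"],D["d"]
cv2.imwrite("pics/w1c.png",cv2.resize(p[30:190,220:420,::-1],(800,640))[:600])
for Sx in ((.5555,.0389),(.5589,.0395)):
    X=W-np.array([*Sx,.12]); sx,sy=X@XS,X@YS; r=np.hypot(sx,X[...,2]); th=np.degrees(np.arctan2(-sx,X[...,2]))
    m=(d>0)&(th>19)&(th<42)&(abs(sy)<.03)
    for lo,hi in ((.04,.08),(.08,.086),(.086,.095),(.095,.109),(.109,.12)):
        k=m&(r>lo)&(r<hi); print(lo,k.sum(),"sy",np.percentile(sy[k],[2,50,98]).round(4) if k.any() else"","th",np.percentile(th[k],[2,50,98]).round(1) if k.any() else "")
    for t in (25,30,35,40):
        k=(d>0)&(abs(th-t)<2.5)&(r>.109)&(abs(sy)<.025); a=sy[k]; print(t,"slot edges",a[a<0].max() if (a<0).any() else 0,a[a>0].min() if (a>0).any() else 0)
E
```

```text
0.04 179 sy [-0.0052  0.0016  0.0086] th [28.7 32.6 35.4]
0.08 60 sy [-0.0053  0.0019  0.0097] th [27.7 31.4 32.5]
0.086 937 sy [-0.0112  0.0007  0.0138] th [19.3 31.9 41.3]
0.095 0 sy  th 
0.109 2508 sy [-0.0292 -0.0112  0.0293] th [19.4 29.5 41.4]
25 slot edges -0.009705180152886914 0.014157767506625648
30 slot edges -0.009768057664760004 0.014142296909415517
35 slot edges -0.009702223231762236 0.014125589207123675
40 slot edges -0.009798850740102739 0.014046214078837178
0.04 177 sy [-0.0086 -0.0017  0.0052] th [29.3 33.2 36.2]
0.08 59 sy [-0.0086 -0.0014  0.0064] th [28.3 32.  33.1]
0.086 961 sy [-0.0146 -0.0026  0.0105] th [19.4 32.1 41.5]
0.095 0 sy  th 
0.109 2550 sy [-0.0292  0.0123  0.0293] th [19.4 29.5 41.4]
25 slot edges -0.013037351741982228 0.01084261352534137
30 slot edges -0.013068611174739314 0.010810125320320203
35 slot edges -0.01303439482085755 0.010793417618028354
40 slot edges -0.01313102232919806 0.010714042489741856
```

View pics/w1c.png

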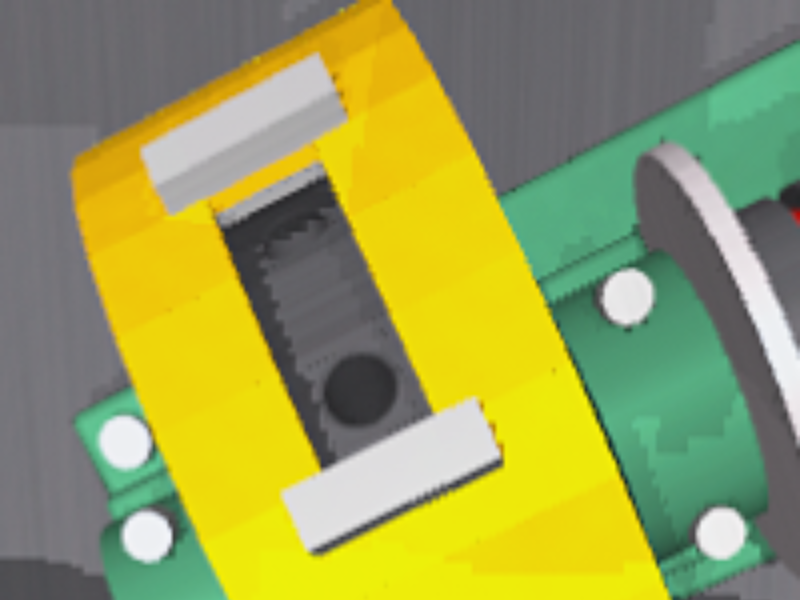

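```bash
cat >> h.py <<'E'
S=S-.001*YS-.0004*XS
E
python3 - <<'E'
from h import *
from scipy.optimize import brentq
D=np.load("w1.npz"); W=D["W"]
p=D["p"].astype(int).sum(2)[118:137,300:321]; v,u=np.nonzero(p<p.min()+60); print(len(u),u.mean()+300,v.mean()+118)
c=manip.get_calibration("wrist"); K=c["camera_matrix"]
# camera centre for w1 from two scaled-depth rays: fit lines through the cloud: W = C + d*dir ; pure function of pixel
v,u=np.mgrid[:480,:640]; s=cv2.undistortPoints(np.stack([u,v],-1).reshape(-1,1,2).astype(float),K,np.array([c["k1"],0,0,0.])).reshape(-1,2)
d=D["d"].ravel(); k=d>0; A=np.c_[s*d[:,None],d,np.ones_like(d)][k]; M=np.linalg.lstsq(A,W.reshape(-1,3)[k],rcond=None)[0]; C=M[3]; print("cam",C)
for px in ((310,127),):
    sl=cv2.undistortPoints(np.array([[px]],float),K,np.array([c["k1"],0,0,0.])).ravel(); dr=np.array([*sl,1])@M[:3]
    f=lambda t:(lambda X:np.hypot(X@XS,X[2])-.09)(C+t*dr-S); ts=np.linspace(.1,.6,500); i=np.argmax(np.array([f(t) for t in ts])<0); t=brentq(f,ts[i-1],ts[i]); X=C+t*dr-S
    print("hole y",X@YS,"lean",np.degrees(np.arctan2(-(X@XS),X[2])))
E
```

```text
245 309.56326530612245 127.12244897959184
cam [0.54997526 0.0830336  0.52001715]
hole y 0.00015096473527570893 lean 26.059799642548196
```

The wrist view shows the dark barring hole through the slot at pixel (310,127). That puts it at a lean of about 26° and y≈0, inside the stated range. I'll grasp the bar and probe there first.

```bash
python3 - <<'E'
from h import *
R=manip.current_tcp_rot(); v=np.array([-.04,.9992]); y=np.array([v[1],-v[0],0]); z=np.array([0,0,-1.]); R=np.c_[np.cross(y,z),y,z]
b=[.5030,-.3069]
manip.move_l([*b,.141],R,max_speed=.15); manip.set_gripper(0.0,70); print(T(),manip.current_grip_width(),manip.current_grip_force(),manip.current_force())
manip.move_l([*b,.26],max_speed=.2); print(T(),manip.current_grip_width(),manip.current_force())
manip.move_l([*b,.42],max_speed=.3)
manip.dwell(.1)
p,R2=pose(26,.20); 
manip.move_l(p,R2,max_speed=.22); print(T(),manip.current_ee_pos()-p,manip.current_force(),manip.current_grip_width())
manip.dwell(.3)
for n in ("scene","side"):
    q=manip.grab_frame(n)[0]; cv2.imwrite(f"pics/{n}1.png",q[:,:,::-1])
a=cv2.imread("pics/scene1.png")[130:290,220:420]; b=cv2.imread("pics/side1.png")[120:320,240:440]
cv2.imwrite("pics/pre.png",np.hstack([cv2.resize(a,(400,400)),cv2.resize(b,(400,400))])); print(T(), manip.current_force())
for n in ("scene","side"):
    r=manip.look_for(n,"bar_tip"); print(n,[(q["confidence"],np.round(q["at"],3)) for q in r[:2]])
print("nose expected",S+.2*(p-S)/np.linalg.norm(p-S))
E
```

```text
5.29 0.2162737552277747 68.16569924354553 [-0.26410294 -1.39171827  2.59263545]
6.03 0.21859515549242214 [ 0.18599595 -0.30564212 -2.73914488]
9.11 [ 1.01763879e-04 -5.78062509e-04  7.46764749e-05] [ 0.7289964   0.30916979 -1.26446949] 0.21493835497370584
9.51 [ 0.4993217   0.39797818 -2.31268933]
scene [(0.85, array([0.506, 0.164, 0.395])), (0.51, array([ 0.72 , -0.3  ,  0.077]))]
side [(0.7, array([0.5  , 0.15 , 0.378]))]
nose expected [0.52052059 0.11877857 0.29975881]
```

View pics/pre.png

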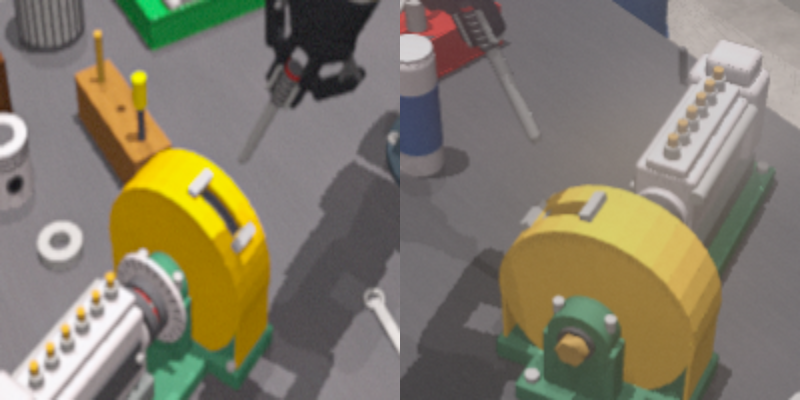

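The bar is held with its nose about 80 mm outside the slot: scene crop (245,158), side crop (535,135). I'll check its axis from depth, then feel for the hole.

```bash
cat >> h.py <<'E'
def fitbar(deg,rlo,rhi,cams=("scene","side"),rad=.007):
    a=np.radians(deg); u=-XS*np.sin(a)+np.array([0,0,np.cos(a)]); t=-XS*np.cos(a)-np.array([0,0,np.sin(a)])
    P=np.vstack([(lambda o:o[2][o[1]>0])(cloud(n)) for n in cams])-S
    U,V,Y=P@u,P@t,P@YS; k=(U>rlo)&(U<rhi)&(np.hypot(V,Y)<.02); U,V,Y=U[k],V[k],Y[k]; m=(rlo+rhi)/2
    f=least_squares(lambda q:np.hypot(V-q[0]-q[1]*(U-m),Y-q[2]-q[3]*(U-m))-rad,[0,0,0,0],loss="soft_l1",f_scale=.001)
    return dict(n=k.sum(),mid_mm=(f.x[[0,2]]*1e3).round(1),tilt_deg=np.degrees(f.x[[1,3]]).round(1),umin=U.min())
def axial(deg,f0=0):
    a=np.radians(deg); u=-XS*np.sin(a)+np.array([0,0,np.cos(a)]); F=manip.current_force(); F=F-f0
    return np.round([F@u, F@(-XS*np.cos(a)-np.array([0,0,np.sin(a)])), F@YS],1)
E
python3 - <<'E'
from h import *
print(fitbar(26,.205,.28)); 
f0=manip.current_force(); D=26
manip.move_l(pose(D,.12)[0],max_speed=.15); print(T(),axial(D,f0))
manip.move_l(pose(D,.096)[0],max_speed=.08); manip.dwell(.1); print(T(),axial(D,f0))
np.save("f0.npy",f0)
for r in np.arange(.094,.0799,-.002):
    manip.move_l(pose(D,r)[0],max_speed=.04); F=axial(D,f0); print(round(r,3),T(),F)
    if np.abs(F).max()>9: break
E
```

```text
{'n': np.int64(359), 'mid_mm': array([-1. ,  0.3]), 'tilt_deg': array([-0.3, -0.3]), 'umin': np.float64(0.20528248801862717)}
10.39 [ 1.7 -0.1 -0.1]
10.94 [1.  1.  0.6]
0.094 11.19 [ 0.7 -0.3 -0.6]
0.092 11.44 [1.1 0.2 0.3]
0.09 11.69 [ 0.3 -1.1 -1. ]
0.088 11.94 [ 1.6 -0.2  0. ]
0.086 12.19 [-0.  -0.3 -0.2]
0.084 12.44 [ 0.9  0.5 -0.1]
0.082 12.69 [ 0.2  0.4 -0.2]
0.08 12.94 [ 0.3  0.9 -0.7]
```

The nose is already 10 mm below the rim with no contact force, so it is in the hole. I'll push it home in steps.

```bash
python3 - <<'E'
from h import *
f0=np.load("f0.npy"); D=26
for r in (.076,.072,.068,.064,.060,.056,.053,.051,.050,.049,.048,.047,.046):
    manip.move_l(pose(D,r)[0],max_speed=.04); F=axial(D,f0); print(r,T(),F)
    if np.abs(F).max()>18: break
print(manip.current_grip_width(),fitbar(26,.118,.15))
E
```

```text
0.076 13.19 [ 0.2  1.  -0.1]
0.072 13.44 [0.4 0.1 0.4]
0.068 13.69 [0.  0.2 0.1]
0.064 13.94 [1.  0.6 0.3]
0.06 14.19 [-0.1  1.5 -0.1]
0.056 14.44 [-0.9  0.8  0.2]
0.053 14.69 [-0.6  1.2  0.8]
0.051 14.94 [ 0.4  0.8 -0.3]
0.05 15.19 [-0.5  0.9  1. ]
0.049 15.44 [1.  0.3 0.6]
0.048 15.69 [9.3 1.7 0. ]
0.047 15.94 [17.7  2.1 -1.9]
0.046 16.19 [25.2  2.9 -3.4]
0.21525869114325544 {'n': np.int64(141), 'mid_mm': array([-1.3,  1.2]), 'tilt_deg': array([-0.9, -0.9]), 'umin': np.float64(0.11805357621024296)}
```

Fully home: bottom contact at r≈48.5 mm, matching the expected 48. Now I swing down along the arc.

```bash
python3 - <<'E'
from h import *
f0=np.load("f0.npy"); manip.move_l(pose(26,.0483)[0],max_speed=.04); print(axial(26,f0))
for D in [*np.arange(28,42.1,2),43,43.5,44,44.5,45,45.5,46]:
    manip.move_l(*pose(D,.0483),max_speed=.05); F=axial(D,f0); print(D,T(),F)
    if np.abs(F).max()>25 or (D>42 and F[1]<-14): break
print(fitbar(44,.118,.15))
E
```

```text
[10.3  1.8  0.1]
28.0 16.81 [10.1 -3.5 -0.1]
30.0 17.07 [ 8.7 -6.1 -0.1]
32.0 17.34 [ 9.5 -6.2 -0.7]
34.0 17.61 [ 9.7 -6.7 -1.5]
36.0 17.88 [11.1 -7.6 -1.6]
38.0 18.14 [10.8 -7.4 -1.4]
40.0 18.41 [12.2 -7.4 -2.1]
42.0 18.68 [13.1 -6.7 -1.7]
43 18.93 [13.1 -8.6 -1.9]
43.5 19.18 [13.5 -7.2 -1.9]
44 19.43 [12.2 -8.6 -1.9]
44.5 19.68 [12.7 -8.3 -0.8]
45 19.93 [13.5 -8.  -1.4]
45.5 20.18 [13.6 -8.4 -1.5]
46 20.43 [ 13.  -12.8  -2.5]
{'n': np.int64(203), 'mid_mm': array([2.2, 0.9]), 'tilt_deg': array([-6.5,  2. ]), 'umin': np.float64(0.1180448795970722)}
```

```bash
python3 - <<'E'
from h import *
f0=np.load("f0.npy")
for D in (46.4,46.8,47.2,47.6):
    manip.move_l(*pose(D,.0483),max_speed=.05); F=axial(D,f0); print(D,T(),F)
    if F[1]<-20: break
for n in ("scene","side"):
    q=manip.grab_frame(n)[0]; cv2.imwrite(f"pics/{n}2.png",q[:,:,::-1])
a=cv2.imread("pics/scene2.png")[130:290,240:440]; b=cv2.imread("pics/side2.png")[150:310,240:440]
cv2.imwrite("pics/low.png",np.hstack([cv2.resize(a,(400,320)),cv2.resize(b,(400,320))])); print(fitbar(44,.13,.165))
E
```

```text
46.4 20.77 [ 12.1 -19.6  -2.3]
46.8 21.02 [ 10.7 -25.7  -3.6]
{'n': np.int64(156), 'mid_mm': array([1.4, 1.4]), 'tilt_deg': array([ 0.8, -0.2]), 'umin': np.float64(0.1300408155968723)}
```

View pics/low.png

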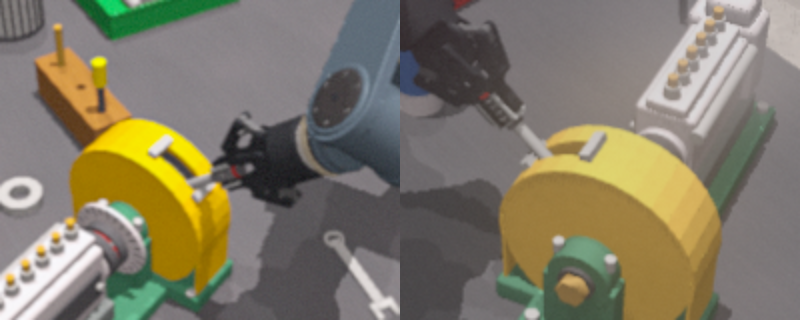

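The bar rests on the lower lug: scene crop (200,185), side crop (540,155), with lug force rising. I'll relieve the load, release and back off along the bar axis.

```bash
python3 - <<'E'
from h import *
f0=np.load("f0.npy")
manip.move_l(*pose(46.2,.0487),max_speed=.05); print(axial(46,f0))
manip.set_gripper(0.7); print(T(),axial(46,f0),manip.current_grip_width(),manip.current_grip_force())
manip.move_l(pose(46.2,.075)[0],max_speed=.06); manip.move_l(pose(46.2,.19)[0],max_speed=.2); print(T())
manip.dwell(.5); print(manip.current_force())
for n in ("scene","side"):
    q=manip.grab_frame(n)[0]; cv2.imwrite(f"pics/{n}3.png",q[:,:,::-1])
a=cv2.imread("pics/scene3.png")[130:290,240:440]; b=cv2.imread("pics/side3.png")[150:310,240:440]
cv2.imwrite("pics/end.png",np.hstack([cv2.resize(a,(400,320)),cv2.resize(b,(400,320))]))
print(fitbar(44,.126,.156)); 
P=np.vstack([(lambda o:o[2][o[1]>0])(cloud(n)) for n in("scene","side")])-S; a=np.radians(44); u=-XS*np.sin(a)+np.array([0,0,np.cos(a)])
k=np.linalg.norm(P-np.outer(P@u,u),axis=1)<.016; print("grip top r (expect .208)",np.sort((P@u)[k&(P@u<.25)])[-8:])
E
```

```text
[  8.2 -15.4  -0.7]
21.95 [ 2.9 -2.5  0. ] 0.6996859893623671 0.0
23.27
[ 0.74298744 -0.29232004 -0.00333895]
{'n': np.int64(132), 'mid_mm': array([0.6, 0.7]), 'tilt_deg': array([3.1, 3.4]), 'umin': np.float64(0.12607158183473155)}
grip top r (expect .208) [0.20951857 0.20958466 0.2095986  0.20962091 0.20963262 0.20978712
 0.20983792 0.21040357]
```

View pics/end.png

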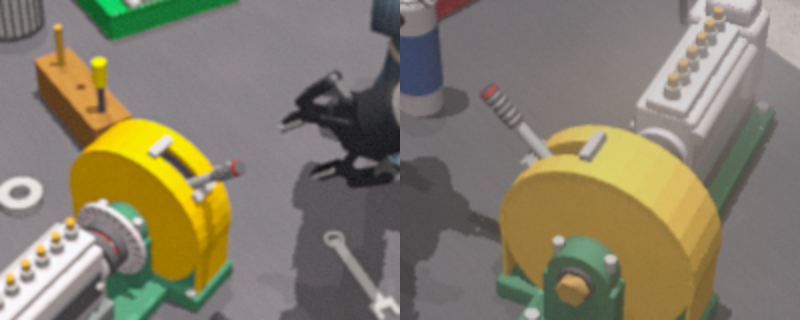

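The bar stands fully home (top at r≈209 mm, expected 208), leaning 44° against the lower lug. The gripper is clear, so I hand the job in.

```bash
python3 -c "
from bench import manip
print(manip.sign_off(), manip.current_time())"
```

```text
the job is handed in; nothing more can be done
the job is handed in; nothing more can be done
```

The barring bar is fully home in the flywheel hole, swung down and resting against the lower end of the slot with the gripper clear; the job is handed in at about 24 s, and no verdict was shown.

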